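# Sort the thawing sample tubes by cap colour

### The arm

A 7-joint arm with a two-finger parallel gripper is mounted at the origin on the work surface. World frame = base frame: x ahead of the robot, y to its left, z up, the work surface at z = 0. Lengths are in m, angles in rad, forces in N, time in s.
With the tool pointing down it reaches from about 0.425 to 0.975 m from the base axis. Payload 16.7 kg.
Tool frame: the origin (TCP) lies between the finger pads; the fingertips stand 22 mm ahead of it and the grasp point (between the pads) lies 3 mm ahead of it; z points along the fingers, y is the direction in which the jaws open and shut (so a half turn about z gives the same grasp; the last joint's range is limited). The gripper opens to 85 mm and grips with 20 to 120 N. Pads are 22 mm wide; open, the fingers measure 114 mm over their backs; the gripper's body (76 mm by 85 mm) begins 54 mm behind the grasp point. The pads swing forward as they close: fully open they stand 13 mm farther back than shut.
Start: joints at [1.121, 0.426, 0.074, 1.606, -0.034, 1.111, -0.067], TCP at [0.199, -0.645, 0.231] pointing down, gripper open.
Joint ranges: [-2.85, 2.85], [-0.5, 2.14], [-1.23, 1.37], [0.21, 2.46], [-1.02, 4.16], [0.16, 2.05], [-2.73, 2.73]. Speed limits (rad/s): [1.89, 1.89, 2.39, 2.39, 3.01, 3.01, 3.01].

### API

Orientations are given as a 3x3 rotation matrix whose columns are the frame's x, y, z axes.
In Python, from rig import manip gives the robot as it stands.
- The arm moves only by the shell command python3 -m jog 'ROWS' [OPENING] [FORCE]. ROWS is text: rows parted by semicolons, each of 6 numbers parted by spaces: the shift along the tool's x, y, z in mm, then the turn, a rotation vector about the tool's x, y, z in rad. In form: tx ty tz rx ry rz; .... A call has 1 to 5 rows; each row shifts and turns the commanded pose from where the row before left it, along the tool's axes as they then stand; what a row does not reach is not made up. A row lasts 1/8 s, in which the tool goes at most 62.5 mm and 10.7 degrees, less where a joint would pass 70% of its speed; a pose out of reach is approached as far as the arm can. A call is refused whole if a number of a shift passes 62.5 or a number of a turn 0.188, either way. A call with a gripper value outside its range is refused whole. OPENING is the finger opening in mm, from 0 to 85.4, set as the call begins (- or left out, the last holds). The fingers move at their own pace and stop on an object; FORCE is the grip in N (left out, the last holds). Time passes only in rows, so rows that do not move let the fingers close. It gives the time, the measured TCP pose, the force and the opening at its end, in the units of the state.
- manip.get_obs(): the state, without advancing time (a new reading comes with each control period).
- manip.get_image(name): name is "scene" or "top" or "wrist"; returns a dict with "pixels" (480x640x3 uint8, blue, green, red), "camera_matrix" (3x3 intrinsics, pixels), "rvec" (rotation vector, rad) and "tvec" (3), from world to camera coordinates, as OpenCV has them. Camera axes: x right, y down, z forward; pixel columns grow to the right and rows downward; lengths in m; the calibration is good to about 2 mm. A picture is of the moment at which its call begins. There is no depth.
- manip.hand_in(): hands the job in, once; it reports no verdict.
The state is a dict: "time_s": time; "qpos": joint angles; "qvel": joint speeds; "joint_efforts": joint torques, N m; "tcp_pos": TCP position; "tcp_rot": TCP orientation; "contact_force": force on the tool from outside, world axes, zero at the start; "torque": the same for the moment, N m; "width": finger opening in m.
Only numpy, scipy, OpenCV 4.12 (cv2) and the standard library are available. Lean on these libraries where they do the work, as an engineer would, in place of code of your own. Each camera call takes 0.05 s, during which the arm holds its last target.

### The job

Sort the two colour-capped sample tubes from the cooling plate into the white two-part cardboard box: stand the blue-capped tube in the half with the blue floor and the green-capped tube in the half with the green floor. Leave both standing upright on the box floor, set down rather than dropped, and leave the grey-capped tube standing where it is.

Things in the scene. Friction and masses are not known exactly. Their poses are not given: they have to be found in the camera images.
- blue_tube_centre (a point): centre (half-way up, on the axis) of the blue-capped sample tube: a loose, closed, frosted white cylinder 30 mm in diameter and 95 mm tall, about 50 g, with a flat foot and a 22 mm high blue screw cap; its z axis points up along the tube. At the start it stands upright on a fixed aluminium cooling plate whose top is 12 mm above the bench, in a loose row with the other two tubes, about 95 mm apart (79 mm at least)
- green_tube_centre (a point): centre (half-way up, on the axis) of the green-capped sample tube: a loose, closed, frosted white cylinder 30 mm in diameter and 95 mm tall, about 50 g, with a flat foot and a 22 mm high green screw cap; its z axis points up along the tube. At the start it stands upright on a fixed aluminium cooling plate whose top is 12 mm above the bench, in a loose row with the other two tubes, about 95 mm apart (79 mm at least)
- grey_tube_centre (a point): centre (half-way up, on the axis) of the grey-capped sample tube: a loose, closed, frosted white cylinder 30 mm in diameter and 95 mm tall, about 50 g, with a flat foot and a 22 mm high grey screw cap; its z axis points up along the tube. At the start it stands upright on a fixed aluminium cooling plate whose top is 12 mm above the bench, in a loose row with the other two tubes, about 95 mm apart (79 mm at least). It stays there
- box: open, shallow white cardboard box fixed to the bench, 130 mm along its x, 260 mm along its y, 30 mm high, walls and floor 4 mm thick; its origin is the centre of its underside, z up. A wall 4 mm thick and 30 mm high at its y = 0 splits it in two halves, each 122 by 124 mm inside: the half on its +y side has a blue floor (centre at y = +64 mm), the half on its -y side a green floor (centre at y = -64 mm); floor tops are 4 mm above the origin. It may be turned to any yaw

How it is judged:
By the outcome, as a careful person would: the job done as asked, in the order asked, and still so for the second after the job is handed in, with the robot touching nothing.
It also fails if it takes over 59 s, if anything falls off the work surface, if the arm or the gripper's body presses on something with over 40 N, if the wrist force passes 120 N, or if a joint passes its speed limit or range.

## Working session

There is one attempt and no reset: what is moved stays moved. The work goes in short steps, Python scripts to look and compute and a shell command to move; the robot and the scene stay as the last step left them, time stands still between calls to the robot, and variables do not carry over. Pictures are saved under pics/ and viewed, and the job is handed in when it is done.

```bash
ls; mkdir -p pics; python3 - <<'E'
from rig import manip
import cv2,numpy as np
o=manip.get_obs()
for k,v in o.items(): print(k,np.round(v,3).tolist())
for n in("scene","top","wrist"):
    d=manip.get_image(n);cv2.imwrite(f"pics/a_{n}.png",d["pixels"])
    R=cv2.Rodrigues(d["rvec"])[0];print(n,np.round(-R.T@np.ravel(d["tvec"]),3),np.round(R[2],2),d["camera_matrix"][0,0])
E
```

```text
pics
time_s 0.0
qpos [1.122, 0.427, 0.074, 1.607, -0.034, 1.111, -0.067]
qvel [-0.001, 0.0, -0.0, 0.001, -0.001, 0.001, 0.001]
joint_efforts [0.001, -94.983, 3.761, -46.353, 0.019, 0.01, 0.0]
tcp_pos [0.199, -0.644, 0.231]
tcp_rot [[0.955, 0.295, -0.0], [0.295, -0.955, 0.001], [-0.0, -0.001, -1.0]]
contact_force [0.127, 0.122, 0.305]
torque [0.003, 0.061, 0.006]
width 0.086
scene [ 1.055 -0.046  0.792] [-0.55  0.05 -0.83] 462.1511122344372
top [0.48  0.006 1.218] [ 0.08 -0.02 -1.  ] 586.5576774014531
wrist [ 0.278 -0.62   0.374] [-0.31 -0.09 -0.95] 392.36442193804146
```

View pics/a_scene.png

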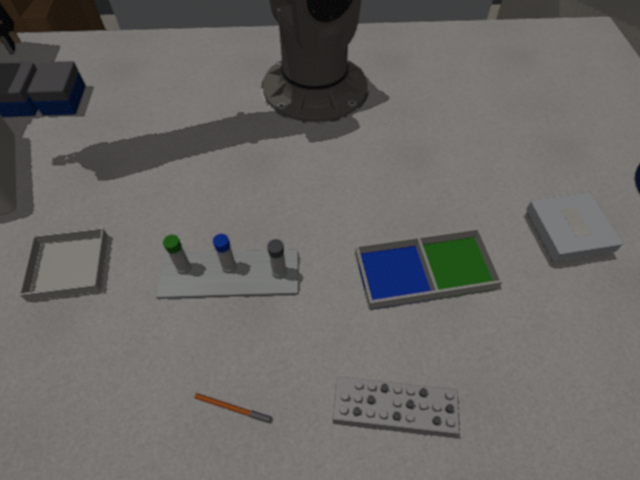

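View pics/a_top.png

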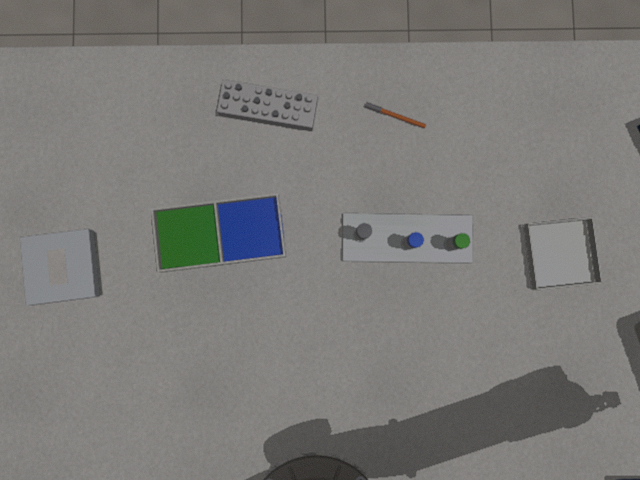

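View pics/a_wrist.png

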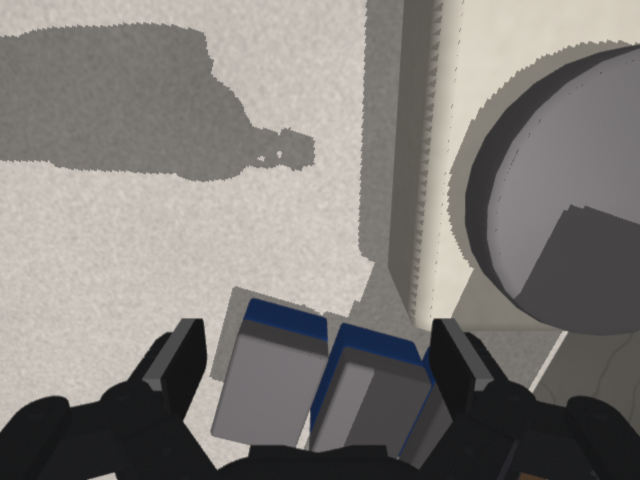

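The top view shows the grey, blue and green caps at (363,231), (415,240) and (461,240). The blue floor is near (250,229) and the green floor near (187,237). Next I'll measure these.

```bash
cat > h.py <<'E'
from rig import manip
import cv2,numpy as np
def ray(d,uv):
    R=cv2.Rodrigues(np.array(d["rvec"],float))[0];t=np.ravel(d["tvec"])
    n=cv2.undistortPoints(np.array([[uv]],float),d["camera_matrix"],None)[0,0]
    return -R.T@t, R.T@np.array([n[0],n[1],1])
def plane(d,uv,z):
    c,r=ray(d,uv);return c+r*(z-c[2])/r[2]
def tri(a,ua,b,ub):
    P=[d["camera_matrix"]@np.c_[cv2.Rodrigues(np.array(d["rvec"],float))[0],np.ravel(d["tvec"])] for d in(a,b)]
    X=cv2.triangulatePoints(P[0],P[1],np.array(ua,float).reshape(2,1),np.array(ub,float).reshape(2,1));return X[:3,0]/X[3,0]
def blobs(im,col,amin=30):
    h=cv2.cvtColor(im,cv2.COLOR_BGR2HSV)
    lo,hi={"blue":((110,120,60),(130,255,255)),"green":((45,120,40),(75,255,255))}[col]
    m=cv2.inRange(h,lo,hi)
    cs,_=cv2.findContours(m,cv2.RETR_EXTERNAL,cv2.CHAIN_APPROX_NONE)
    return sorted([c for c in cs if cv2.contourArea(c)>amin],key=cv2.contourArea,reverse=True)
def cen(c):
    M=cv2.moments(c);return M["m10"]/M["m00"],M["m01"]/M["m00"]
E
python3 - <<'E'
from h import *
np.set_printoptions(precision=4,suppress=True)
a=manip.get_image("top");b=manip.get_image("scene")
for col in("blue","green"):
    A=blobs(a["pixels"],col);B=blobs(b["pixels"],col)
    print(col,[(cv2.contourArea(c),np.round(cen(c),1)) for c in A],[(cv2.contourArea(c),np.round(cen(c),1)) for c in B])
    r=cv2.minAreaRect(A[0]);bp=np.array([plane(a,p,.004)[:2] for p in cv2.boxPoints(r)])
    print(" floor top",bp.tolist(),bp.mean(0),plane(a,cen(A[0]),.004), "scene",plane(b,cen(B[0]),.004))
    print(" sides",np.linalg.norm(np.diff(bp,axis=0),axis=1), np.degrees(np.arctan2(*(bp[1]-bp[0])[::-1])))
    for u in A[1:]:
        for v in B[1:]: print(" cap tri",tri(a,cen(u),b,cen(v)),"planes",plane(a,cen(u),.1),plane(b,cen(v),.096))
for n,d,(x,y,w,h) in(("top",a,(340,210,140,56)),("scene",b,(155,225,150,80))):
    cv2.imwrite(f"pics/b_{n}.png",cv2.resize(d["pixels"][y:y+h,x:x+w],None,fx=5,fy=5,interpolation=cv2.INTER_NEAREST))
E
```

```text
blue [(3241.0, array([249.5, 228.8])), (153.0, array([415.5, 239.5]))] [(2595.5, array([394.6, 272.1])), (172.0, array([220.3, 241.5]))]
 floor top [[0.6533141866352258, 0.1935426752715525], [0.665748033355354, 0.07168592226884068], [0.5464375870104244, 0.059355353377852714], [0.5343928457635018, 0.1802628245420124]] [0.6    0.1262] [0.5998 0.1264 0.004 ] scene [0.594  0.1268 0.004 ]
 sides [0.1225 0.1199 0.1215] -84.1738980096386
 cap tri [ 0.5643 -0.201   0.0987] planes [ 0.5642 -0.2007  0.1   ] [ 0.5624 -0.2016  0.096 ]
green [(3122.0, array([187.5, 236.6])), (138.5, array([461.9, 240.4]))] [(2318.5, array([456.8, 262.6])), (179.0, array([171.2, 243.4]))]
 floor top [[0.6389539249860269, 0.3210038646681838], [0.6510367273369805, 0.20255543453121366], [0.5331268388987221, 0.18931469306549836], [0.5214185867495653, 0.30685283170600225]] [0.5861 0.2549] [0.5858 0.2548 0.004 ] scene [0.5801 0.256  0.004 ]
 sides [0.1191 0.1187 0.1181] -84.175463835782
 cap tri [ 0.5609 -0.2905  0.0961] planes [ 0.5607 -0.2899  0.1   ] [ 0.5609 -0.2899  0.096 ]
```

The triangulated cap centres come out at z 0.096–0.099, against 0.096 expected. The floors measure about 120 mm and sit 128 mm apart, as they should. I still need the grey tube, and the location of the tall object near the start pose that the wrist view shows.

```bash
python3 - <<'E'
from h import *
np.set_printoptions(precision=3,suppress=True)
a=manip.get_image("top");b=manip.get_image("scene");w=manip.get_image("wrist")
print("grey",tri(a,(363,230.5),b,(275.5,246)))
R=cv2.Rodrigues(w["rvec"])[0];print(R)
for uv in[(600,150),(480,200),(600,330),(480,40),(410,300),(270,310),(280,350),(380,400)]:print(uv,*[plane(w,uv,z) for z in(0,.1,.2)])
print("top edge",plane(a,(620,325),0.),plane(a,(630,125),0.))
print("scene edge",plane(b,(15,210),0.),plane(b,(10,130),0.))
o=manip.get_obs();print(o["time_s"])
E
```

```text
grey [ 0.583 -0.1    0.102]
[[ 0.297 -0.955 -0.001]
 [-0.905 -0.282  0.32 ]
 [-0.306 -0.094 -0.947]]
(600, 150) [ 0.322 -0.882  0.   ] [ 0.31  -0.812  0.1  ] [ 0.299 -0.742  0.2  ]
(480, 200) [ 0.245 -0.795  0.   ] [ 0.254 -0.748  0.1  ] [ 0.263 -0.701  0.2  ]
(600, 330) [ 0.152 -0.981  0.   ] [ 0.186 -0.884  0.1  ] [ 0.22  -0.788  0.2  ]
(480, 40) [ 0.373 -0.736  0.   ] [ 0.348 -0.705  0.1  ] [ 0.323 -0.674  0.2  ]
(410, 300) [ 0.124 -0.77   0.   ] [ 0.166 -0.73   0.1  ] [ 0.207 -0.69   0.2  ]
(270, 310) [ 0.069 -0.631  0.   ] [ 0.125 -0.628  0.1  ] [ 0.181 -0.625  0.2  ]
(280, 350) [ 0.024 -0.655  0.   ] [ 0.092 -0.645  0.1  ] [ 0.16  -0.636  0.2  ]
(380, 400) [-0.007 -0.784  0.   ] [ 0.069 -0.74   0.1  ] [ 0.146 -0.696  0.2  ]
top edge [ 0.386 -0.638  0.   ] [ 0.809 -0.686  0.   ]
scene edge [ 0.383 -0.668  0.   ] [ 0.127 -0.756  0.   ]
0.4
```

View pics/b_top.png

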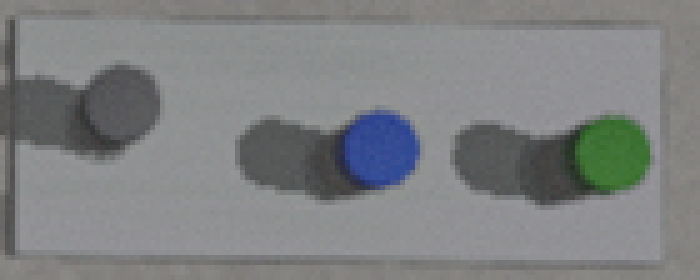

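View pics/b_scene.png

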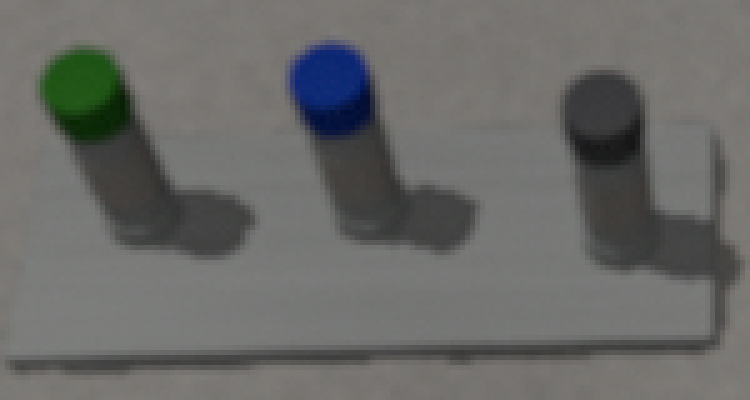

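Grey stands near (0.583,-0.100). The tall clutter is at y < -0.65, so I'll rise and travel inward, away from it. The helper works out the tool-frame steps.

```bash
cat >> h.py <<'E'
from scipy.spatial.transform import Rotation as Ro
def go(p,yawdeg,n,o=None):
    """list steps to TCP p with tool pointing straight down and tool y at yawdeg in world"""
    o=o or manip.get_obs();R=np.array(o["tcp_rot"]);q=np.array(o["tcp_pos"]);p=np.array(p)
    a=np.radians(yawdeg);y=np.array([np.cos(a),np.sin(a),0]);z=np.array([0,0,-1.]);T=np.c_[np.cross(y,z),y,z]
    rv=Ro.from_matrix(R.T@T).as_rotvec()
    print("err world mm",np.round((p-q)*1e3,1),"rv",np.round(rv,3),"t",o["time_s"])
    for i in range(n):
        print(np.round(R.T@(p-q)/n*1e3,1),np.round(rv/n,3));R=R@Ro.from_rotvec(rv/n).as_matrix()
E
python3 -m jog '0 0 -30 0 0 0; 0 0 -35 0 0 0' 85 30
python3 -c "
from h import *
go([.564,-.2,.25],0,10)"
```

```text
time_s: 0.65
tcp_pos: [0.1992, -0.6445, 0.2965]
tcp_rot: [[0.955, 0.295, -0.001], [0.295, -0.955, 0.001], [-0.0, -0.001, -1.0]]
contact_force: [0.6, 0.4, 0.1]
width: 0.085
err world mm [364.8 444.5 -46.5] rv [-1.000e-03 -1.000e-03 -1.271e+00] t 0.65
[ 48.  -31.7   4.7] [-0.    -0.    -0.127]
[ 51.6 -25.4   4.7] [-0.    -0.    -0.127]
[ 54.4 -18.6   4.7] [-0.    -0.    -0.127]
[ 56.3 -11.6   4.7] [-0.    -0.    -0.127]
[57.3 -4.3  4.7] [-0.    -0.    -0.127]
[57.4  3.   4.7] [-0.    -0.    -0.127]
[56.6 10.2  4.7] [-0.    -0.    -0.127]
[54.8 17.3  4.7] [-0.    -0.    -0.127]
[52.2 24.1  4.7] [-0.    -0.    -0.127]
[48.7 30.6  4.7] [-0.    -0.    -0.127]
```

```bash
python3 -m jog '48 -32 5 0 0 -0.127; 52 -25 5 0 0 -0.127; 54 -19 5 0 0 -0.127; 56 -12 5 0 0 -0.127; 57 -4 5 0 0 -0.127'
python3 -c "
from h import *
go([.564,-.2,.25],0,6)"
```

```text
time_s: 1.27
tcp_pos: [0.3821, -0.4212, 0.2715]
tcp_rot: [[0.591, 0.807, 0.0], [0.807, -0.591, -0.001], [-0.0, 0.001, -1.0]]
contact_force: [1.2, -1.2, 0.2]
width: 0.0854
err world mm [181.9 221.2 -21.5] rv [ 0.001  0.    -0.632] t 1.275
[47.7  2.7  3.6] [ 0.     0.    -0.105]
[47.1  7.7  3.6] [ 0.     0.    -0.105]
[46.  12.6  3.6] [ 0.     0.    -0.105]
[44.5 17.4  3.6] [ 0.     0.    -0.105]
[42.4 21.9  3.6] [ 0.     0.    -0.105]
[39.9 26.3  3.6] [ 0.     0.    -0.105]
```

```bash
python3 -m jog '48 3 4 0 0 -0.105; 47 8 4 0 0 -0.105; 46 13 4 0 0 -0.105; 44 17 4 0 0 -0.105; 42 22 4 0 0 -0.105' && python3 -m jog '40 26 2 0 0 -0.105; 0 0 0 0 0 0'
python3 -c "
from h import *
go([.564,-.2,.20],0,2)
w=manip.get_image('wrist');cv2.imwrite('pics/c_wrist.png',w['pixels'])
for c in blobs(w['pixels'],'blue'):print(cen(c),cv2.contourArea(c),plane(w,cen(c),.1))
"
```

```text
time_s: 1.9
tcp_pos: [0.5349, -0.2391, 0.2514]
tcp_rot: [[0.108, 0.994, 0.0], [0.994, -0.108, -0.0], [-0.0, 0.0, -1.0]]
contact_force: [1.2, -0.4, 0.6]
width: 0.0847
time_s: 2.15
tcp_pos: [0.5663, -0.1995, 0.2491]
tcp_rot: [[-0.001, 1.0, 0.001], [1.0, 0.001, 0.002], [0.002, 0.001, -1.0]]
contact_force: [0.7, -0.5, 1.0]
width: 0.0854
err world mm [ -2.3  -0.5 -49.1] rv [ 0.001 -0.002  0.001] t 2.15
[-0.3 -1.2 24.6] [ 0.    -0.001  0.   ]
[-0.3 -1.2 24.6] [ 0.    -0.001  0.   ]
(315.20478943022295, 222.72873658133773) 1211.0 [ 0.56499526 -0.19912267  0.1       ]
```

View pics/c_wrist.png

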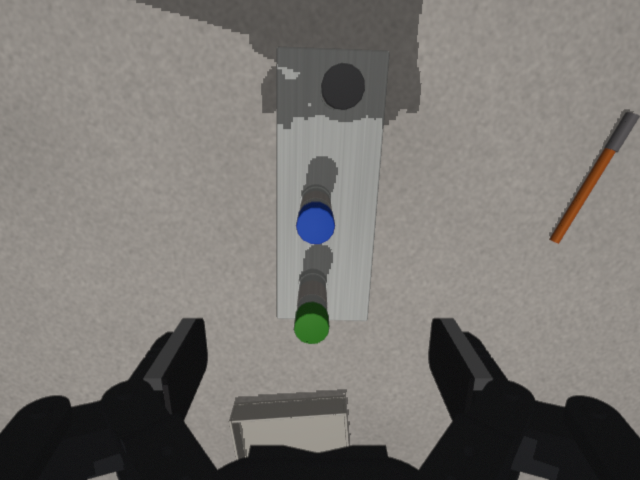

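The wrist view puts the blue cap at (315,223), which is (0.565,-0.199) and agrees with the fixed cameras. The jaws straddle along world x and clear the neighbouring tubes, so I'll descend.

```bash
python3 -m jog '0 -1.5 40 0 0 0; 0 0 40 0 0 0; 0 0 30 0 0 0; 0 0 15 0 0 0' && python3 -m jog '0 0 20 0 0 0; 0 0 20 0 0 0; 0 0 14 0 0 0; 0 0 0 0 0 0' && python3 -m jog '0 0 0 0 0 0; 0 0 0 0 0 0; 0 0 0 0 0 0; 0 0 0 0 0 0; 0 0 0 0 0 0' 20 30 && python3 -m jog '0 0 0 0 0 0; 0 0 0 0 0 0; 0 0 0 0 0 0'
```

```text
time_s: 2.7
tcp_pos: [0.5617, -0.2043, 0.123]
tcp_rot: [[0.008, 1.0, -0.002], [1.0, -0.008, 0.0], [0.0, -0.002, -1.0]]
contact_force: [-0.2, -0.3, -0.5]
width: 0.0851
time_s: 3.2
tcp_pos: [0.5623, -0.2031, 0.0693]
tcp_rot: [[0.006, 1.0, -0.002], [1.0, -0.006, 0.001], [0.001, -0.002, -1.0]]
contact_force: [0.7, -0.9, 0.2]
width: 0.0852
time_s: 3.82
tcp_pos: [0.5632, -0.2035, 0.0708]
tcp_rot: [[0.006, 1.0, 0.001], [1.0, -0.006, -0.0], [-0.0, 0.001, -1.0]]
contact_force: [-0.8, -0.6, 6.4]
width: 0.0294
time_s: 4.2
tcp_pos: [0.5631, -0.2034, 0.0708]
tcp_rot: [[0.006, 1.0, 0.001], [1.0, -0.006, -0.0], [-0.0, 0.001, -1.0]]
contact_force: [-1.2, 0.4, 6.6]
width: 0.0292
```

The tube is gripped at 29 mm width. Lifting now.

```bash
python3 -m jog '0 0 -10 0 0 0; 0 0 -25 0 0 0; 0 0 -40 0 0 0; 0 0 -35 0 0 0; 0 0 0 0 0 0'
python3 - <<'E'
from h import *
go([.600,.126,.17],0,8)
o=manip.get_obs()
for n in("scene","wrist","top"):
    w=manip.get_image(n);cv2.imwrite(f'pics/d_{n}.png',w['pixels'])
    z=o["tcp_pos"][2]-.0708+.1
    for c in blobs(w['pixels'],'blue'):print(n,cen(c),cv2.contourArea(c),plane(w,cen(c),z))
E
```

```text
time_s: 4.82
tcp_pos: [0.5643, -0.2037, 0.1836]
tcp_rot: [[0.006, 1.0, 0.005], [1.0, -0.006, -0.002], [-0.002, 0.005, -1.0]]
contact_force: [0.6, -0.7, -1.3]
width: 0.0291
err world mm [ 35.7 329.7 -13.6] rv [ 0.005  0.002 -0.006] t 4.825
[41.2  4.2  1.7] [ 0.001  0.    -0.001]
[41.2  4.2  1.7] [ 0.001  0.    -0.001]
[41.2  4.3  1.7] [ 0.001  0.    -0.001]
[41.2  4.3  1.7] [ 0.001  0.    -0.001]
[41.2  4.3  1.7] [ 0.001  0.    -0.001]
[41.2  4.4  1.7] [ 0.001  0.    -0.001]
[41.2  4.4  1.7] [ 0.001  0.    -0.001]
[41.2  4.4  1.7] [ 0.001  0.    -0.001]
scene (394.56150831887965, 272.13213849810495) 2594.5 [0.71612058 0.08117442 0.21284513]
scene (213.40329218106993, 201.43621399176953) 40.5 [ 0.56532589 -0.19096316  0.21284513]
wrist (317.40531316916486, 353.5098590292648) 7472.0 [ 0.56360398 -0.19744882  0.21284513]
top (249.5498734438762, 228.80386383594194) 3226.5 [0.57907552 0.10565421 0.21284513]
```

View pics/d_scene.png

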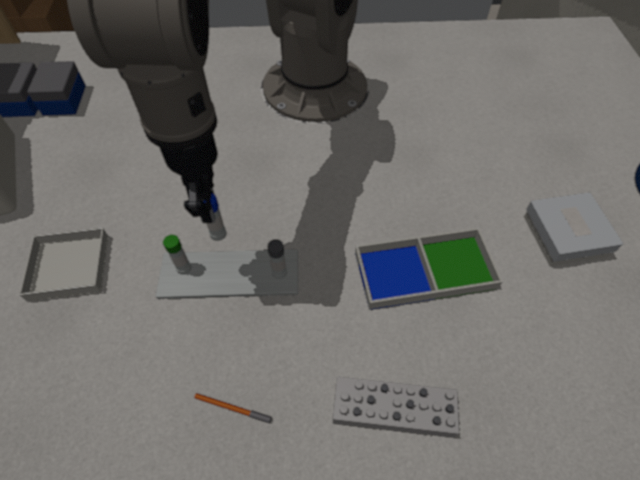

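View pics/d_wrist.png

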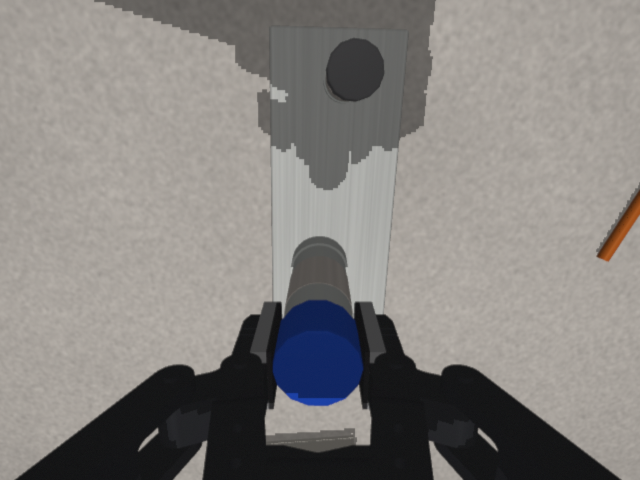

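The tube is held at wrist pixel (317,353) and lifted straight. I'll raise it 20 mm more and carry it over to the blue half.

```bash
python3 -m jog '0 0 -20 0 0 0; 25 3 0 0 0 0; 40 4 0 0 0 0; 45 5 0 0 0 0; 45 5 0 0 0 0' && python3 -m jog '45 5 0 0 0 0; 45 5 0 0 0 0; 42 4 0 0 0 0; 25 3 0 0 0 0; 14 2 0 0 0 0' && python3 -m jog '0 0 0 0 0 0; 0 0 0 0 0 0'
python3 - <<'E'
from h import *
go([.600,.123,.10],0,3)
E
```

```text
time_s: 5.6
tcp_pos: [0.5803, -0.0471, 0.1992]
tcp_rot: [[0.006, 1.0, -0.002], [1.0, -0.006, 0.0], [0.0, -0.002, -1.0]]
contact_force: [0.4, 0.5, -1.2]
width: 0.0291
time_s: 6.22
tcp_pos: [0.6003, 0.1238, 0.1992]
tcp_rot: [[0.004, 1.0, -0.002], [1.0, -0.004, 0.0], [0.0, -0.002, -1.0]]
contact_force: [0.4, 0.4, -0.4]
width: 0.0294
time_s: 6.48
tcp_pos: [0.6008, 0.121, 0.2]
tcp_rot: [[0.007, 1.0, -0.001], [1.0, -0.007, -0.001], [-0.001, -0.001, -1.0]]
contact_force: [-0.3, -0.6, -0.2]
width: 0.0292
err world mm [  -0.8    2.  -100. ] rv [-0.001  0.001 -0.007] t 6.475
[ 0.7 -0.3 33.3] [-0.     0.    -0.002]
[ 0.7 -0.3 33.3] [-0.     0.    -0.002]
[ 0.7 -0.3 33.3] [-0.     0.    -0.002]
```

```bash
python3 -m jog '2 0 30 0 0 0; 0 0 40 0 0 0; 0 0 30 0 0 0; 0 0 10 0 0 0; 0 0 0 0 0 0'
python3 - <<'E'
from h import *
print(manip.get_obs()["tcp_pos"])
for n in("scene","top"):
    w=manip.get_image(n);p=w["pixels"]
    x,y=(330,170) if n=="scene" else (140,150)
    cv2.imwrite(f'pics/e_{n}.png',cv2.resize(p[y:y+150,x:x+200],None,fx=4,fy=4))
E
```

```text
time_s: 7.1
tcp_pos: [0.6009, 0.1237, 0.0904]
tcp_rot: [[0.007, 1.0, -0.0], [1.0, -0.007, -0.0], [-0.0, -0.0, -1.0]]
contact_force: [0.3, 0.6, -0.6]
width: 0.0293
[0.60090893 0.12374711 0.09044846]
```

View pics/e_scene.png

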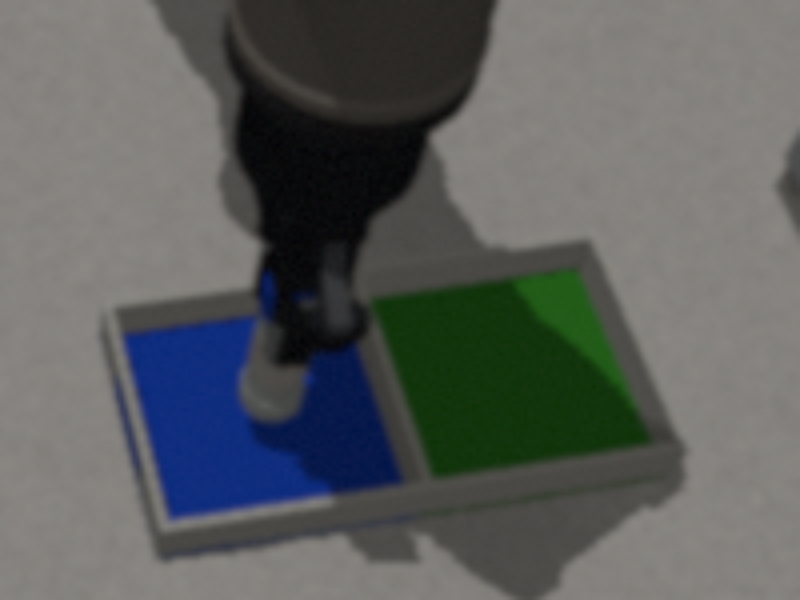

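View pics/e_top.png

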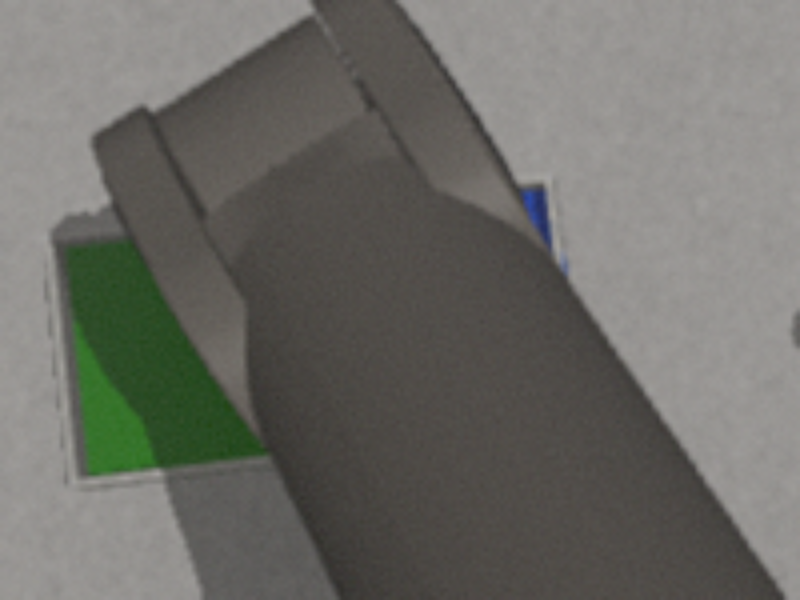

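The tube hangs upright over the blue floor, with its foot near crop pixel (270,400), clear of all the walls. I'll lower it slowly.

```bash
python3 -m jog '0 0 10 0 0 0; 0 0 8 0 0 0; 0 0 4 0 0 0; 0 0 2 0 0 0; 0 0 0 0 0 0'; python3 -m jog '0 0 1 0 0 0; 0 0 1 0 0 0; 0 0 0 0 0 0; 0 0 0 0 0 0'
```

```text
time_s: 7.82
tcp_pos: [0.6009, 0.1244, 0.0663]
tcp_rot: [[0.006, 1.0, -0.0], [1.0, -0.006, 0.0], [0.0, -0.0, -1.0]]
contact_force: [-0.1, 1.1, 0.1]
width: 0.0293
time_s: 8.32
tcp_pos: [0.6009, 0.1244, 0.0644]
tcp_rot: [[0.006, 1.0, 0.0], [1.0, -0.006, 0.0], [0.0, 0.0, -1.0]]
contact_force: [0.2, -0.2, -0.7]
width: 0.0294
```

```bash
python3 -m jog '0 0 1 0 0 0; 0 0 0 0 0 0; 0 0 0 0 0 0'; python3 -m jog '0 0 1 0 0 0; 0 0 0 0 0 0; 0 0 0 0 0 0'
```

```text
time_s: 8.7
tcp_pos: [0.6009, 0.1245, 0.0633]
tcp_rot: [[0.006, 1.0, 0.0], [1.0, -0.006, 0.0], [0.0, 0.0, -1.0]]
contact_force: [0.8, -0.2, -0.7]
width: 0.0292
time_s: 9.07
tcp_pos: [0.6013, 0.1245, 0.0627]
tcp_rot: [[0.006, 1.0, 0.001], [1.0, -0.006, 0.0], [0.0, 0.001, -1.0]]
contact_force: [1.6, -0.2, 4.0]
width: 0.0293
```

Contact is 4 N at the expected height (0.0627), so I'll release.

```bash
python3 -m jog '0 0 0 0 0 0; 0 0 0 0 0 0; 0 0 0 0 0 0; 0 0 0 0 0 0' 60; python3 -m jog '0 0 -10 0 0 0; 0 0 -30 0 0 0; 0 0 -40 0 0 0; 0 0 -50 0 0 0; 0 0 -50 0 0 0' 85
python3 - <<'E'
from h import *
go([.561,-.29,.2],0,9)
w=manip.get_image("wrist");cv2.imwrite('pics/f_wrist.png',w['pixels'])
w=manip.get_image("scene");cv2.imwrite('pics/f_scene.png',w['pixels'])
E
```

```text
time_s: 9.57
tcp_pos: [0.6008, 0.1244, 0.0623]
tcp_rot: [[0.006, 1.0, -0.0], [1.0, -0.006, 0.0], [0.0, -0.0, -1.0]]
contact_force: [0.0, 0.1, -0.6]
width: 0.0605
time_s: 10.2
tcp_pos: [0.6006, 0.1245, 0.2447]
tcp_rot: [[0.006, 1.0, 0.0], [1.0, -0.006, 0.0], [0.0, 0.0, -1.0]]
contact_force: [-0.5, -0.0, -0.5]
width: 0.0848
err world mm [ -39.6 -414.5  -44.7] rv [ 0.    -0.    -0.006] t 10.2
[-46.1  -4.1   5. ] [ 0.    -0.    -0.001]
[-46.1  -4.2   5. ] [ 0.    -0.    -0.001]
[-46.1  -4.2   5. ] [ 0.    -0.    -0.001]
[-46.1  -4.2   5. ] [ 0.    -0.    -0.001]
[-46.1  -4.3   5. ] [ 0.    -0.    -0.001]
[-46.1  -4.3   5. ] [ 0.    -0.    -0.001]
[-46.1  -4.3   5. ] [ 0.    -0.    -0.001]
[-46.1  -4.3   5. ] [ 0.    -0.    -0.001]
[-46.1  -4.4   5. ] [ 0.    -0.    -0.001]
```

View pics/f_wrist.png

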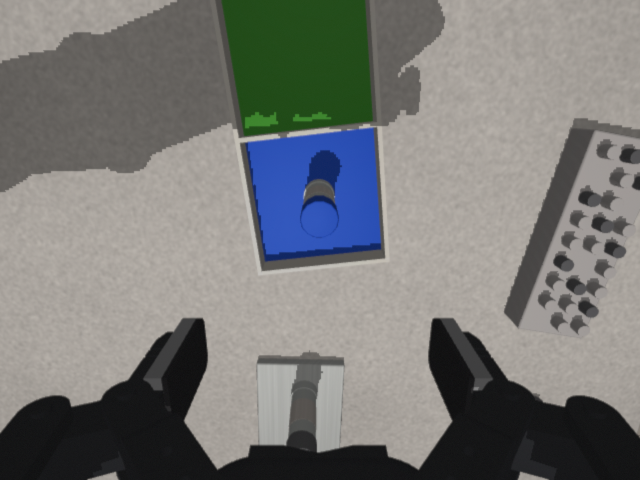

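View pics/f_scene.png

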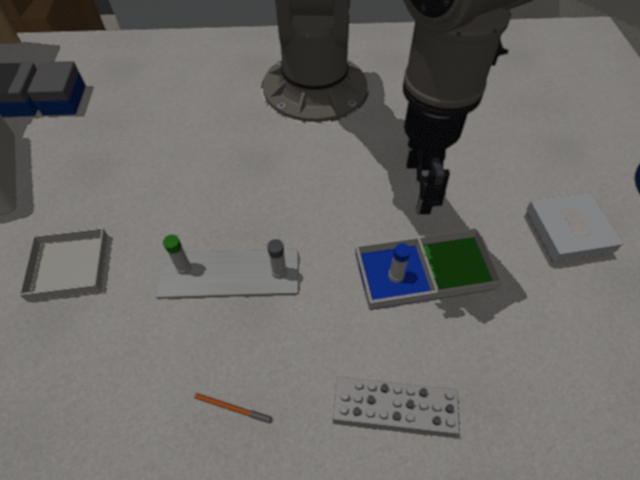

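The blue tube stands upright on the blue floor, with its cap at scene pixel (400,250) and foot at (397,278). Next is the green tube.

```bash
python3 -m jog '-25 -2 0 0 0 0; -45 -4 0 0 0 0; -50 -5 0 0 0 0; -50 -5 0 0 0 0; -50 -5 0 0 0 0' 85 && python3 -m jog '-50 -5 0 0 0 0; -50 -5 0 0 0 0; -45 -4 0 0 0 0; -30 -3 0 0 0 0; -19 -2 0 0 0 0' && python3 -m jog '0 0 0 0 0 0; 0 0 0 0 0 0'
python3 -c "
from h import *
go([.561,-.29,.13],0,3)
w=manip.get_image('wrist');cv2.imwrite('pics/g_wrist.png',w['pixels'])
for c in blobs(w['pixels'],'green'):print(cen(c),cv2.contourArea(c),plane(w,cen(c),.1))
"
```

```text
time_s: 10.92
tcp_pos: [0.5781, -0.0969, 0.2428]
tcp_rot: [[0.006, 1.0, 0.0], [1.0, -0.006, -0.0], [-0.0, 0.0, -1.0]]
contact_force: [1.3, 0.0, -0.0]
width: 0.0849
time_s: 11.55
tcp_pos: [0.5579, -0.2908, 0.2425]
tcp_rot: [[0.007, 1.0, 0.0], [1.0, -0.007, -0.0], [-0.0, 0.0, -1.0]]
contact_force: [0.1, 0.3, 1.1]
width: 0.085
time_s: 11.8
tcp_pos: [0.5588, -0.2878, 0.2424]
tcp_rot: [[0.005, 1.0, 0.0], [1.0, -0.005, 0.001], [0.001, 0.0, -1.0]]
contact_force: [0.5, 0.1, -0.7]
width: 0.085
err world mm [   2.2   -2.2 -112.4] rv [ 0.    -0.001 -0.005] t 11.8
[-0.8  0.7 37.5] [ 0.    -0.    -0.002]
[-0.8  0.7 37.5] [ 0.    -0.    -0.002]
[-0.7  0.7 37.5] [ 0.    -0.    -0.002]
(320.65933469110655, 225.47155465037338) 1227.5 [ 0.56154572 -0.28785039  0.1       ]
```

View pics/g_wrist.png

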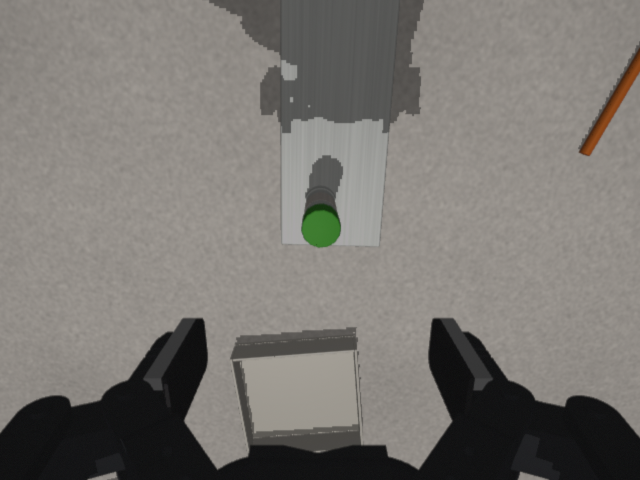

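The green cap is at wrist pixel (321,225), which is (0.5615,-0.288), consistent with the earlier figure. Descending with a 2.5 mm correction along the jaws.

```bash
python3 -m jog '0 2.5 40 0 0 0; 0 0 40 0 0 0; 0 0 25 0 0 0; 0 0 13 0 0 0; 0 0 0 0 0 0' 85 && python3 -m jog '0 0 20 0 0 0; 0 0 20 0 0 0; 0 0 13 0 0 0; 0 0 0 0 0 0; 0 0 0 0 0 0'
```

```text
time_s: 12.48
tcp_pos: [0.561, -0.2886, 0.1241]
tcp_rot: [[0.005, 1.0, -0.001], [1.0, -0.005, 0.001], [0.001, -0.001, -1.0]]
contact_force: [0.0, -0.2, 0.1]
width: 0.0848
time_s: 13.1
tcp_pos: [0.5612, -0.2894, 0.0716]
tcp_rot: [[0.006, 1.0, 0.0], [1.0, -0.006, -0.0], [-0.0, 0.0, -1.0]]
contact_force: [0.0, -0.1, -0.2]
width: 0.0848
```

```bash
python3 -m jog '0 0 0 0 0 0; 0 0 0 0 0 0; 0 0 0 0 0 0; 0 0 0 0 0 0; 0 0 0 0 0 0' 20 30 && python3 -m jog '0 0 0 0 0 0; 0 0 0 0 0 0' && python3 -m jog '0 0 -10 0 0 0; 0 0 -30 0 0 0; 0 0 -45 0 0 0; 0 0 -45 0 0 0; 0 0 -20 0 0 0'  && python3 -m jog '0 0 0 0 0 0'
python3 - <<'E'
from h import *
go([.586,.255,.22],0,11)
w=manip.get_image("wrist");cv2.imwrite('pics/h_wrist.png',w['pixels'])
E
```

```text
time_s: 13.72
tcp_pos: [0.561, -0.2894, 0.0717]
tcp_rot: [[0.006, 1.0, 0.0], [1.0, -0.006, -0.0], [-0.0, 0.0, -1.0]]
contact_force: [-1.2, 0.3, 5.1]
width: 0.0295
time_s: 13.98
tcp_pos: [0.561, -0.2894, 0.0716]
tcp_rot: [[0.006, 1.0, 0.0], [1.0, -0.006, -0.0], [-0.0, 0.0, -1.0]]
contact_force: [-0.5, 0.9, 5.1]
width: 0.029
time_s: 14.6
tcp_pos: [0.5616, -0.2896, 0.2245]
tcp_rot: [[0.006, 1.0, 0.003], [1.0, -0.006, -0.001], [-0.001, 0.003, -1.0]]
contact_force: [-0.3, 0.2, -1.0]
width: 0.0292
time_s: 14.72
tcp_pos: [0.5613, -0.2895, 0.2227]
tcp_rot: [[0.006, 1.0, 0.002], [1.0, -0.006, -0.001], [-0.001, 0.002, -1.0]]
contact_force: [-0.3, -0.2, -0.8]
width: 0.029
err world mm [ 24.7 544.5  -2.7] rv [ 0.002  0.001 -0.006] t 14.725
[49.5  1.9  0.2] [ 0.     0.    -0.001]
[49.5  2.   0.2] [ 0.     0.    -0.001]
[49.5  2.   0.2] [ 0.     0.    -0.001]
[49.5  2.   0.2] [ 0.     0.    -0.001]
[49.5  2.   0.2] [ 0.     0.    -0.001]
[49.5  2.1  0.2] [ 0.     0.    -0.001]
[49.5  2.1  0.2] [ 0.     0.    -0.001]
[49.5  2.1  0.2] [ 0.     0.    -0.001]
[49.5  2.2  0.2] [ 0.     0.    -0.001]
[49.5  2.2  0.2] [ 0.     0.    -0.001]
[49.5  2.2  0.2] [ 0.     0.    -0.001]
```

View pics/h_wrist.png

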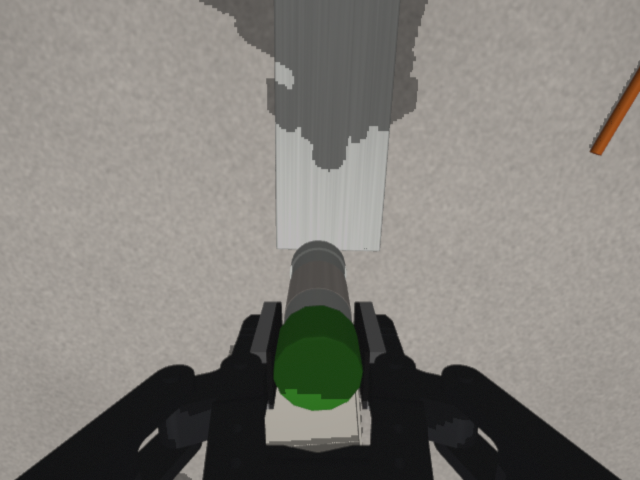

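The green tube is held straight. Its foot is at about 0.163, well above grey (0.107) and the placed blue tube (0.099). Carrying it over.

```bash
python3 -m jog '25 1 0 0 0 0; 45 2 0 0 0 0; 50 2 0 0 0 0; 50 2 0 0 0 0; 50 2 0 0 0 0' && python3 -m jog '50 2 0 0 0 0; 50 2 0 0 0 0; 50 2 0 0 0 0; 50 2 0 0 0 0; 50 2 0 0 0 0' && python3 -m jog '40 2 0 0 0 0; 24 2 0 0 0 0; 10 1 0 0 0 0; 0 0 0 0 0 0; 0 0 0 0 0 0'
python3 - <<'E'
from h import *
go([.586,.254,.09],0,4)
E
```

```text
time_s: 15.4
tcp_pos: [0.5702, -0.0679, 0.2196]
tcp_rot: [[0.006, 1.0, -0.003], [1.0, -0.006, 0.0], [0.0, -0.003, -1.0]]
contact_force: [0.3, -0.5, -0.1]
width: 0.0293
time_s: 16.02
tcp_pos: [0.5819, 0.1818, 0.2195]
tcp_rot: [[0.006, 1.0, -0.002], [1.0, -0.006, -0.001], [-0.001, -0.002, -1.0]]
contact_force: [0.5, 0.4, -0.2]
width: 0.0295
time_s: 16.65
tcp_pos: [0.5883, 0.253, 0.2209]
tcp_rot: [[0.007, 1.0, -0.0], [1.0, -0.007, -0.001], [-0.001, -0.0, -1.0]]
contact_force: [0.0, -0.8, -0.6]
width: 0.0292
err world mm [  -2.3    1.  -130.9] rv [-0.     0.001 -0.007] t 16.65
[ 0.3 -0.6 32.7] [-0.     0.    -0.002]
[ 0.3 -0.6 32.7] [-0.     0.    -0.002]
[ 0.3 -0.6 32.7] [-0.     0.    -0.002]
[ 0.2 -0.6 32.7] [-0.     0.    -0.002]
```

```bash
python3 -m jog '1 -2 30 0 0 0; 0 0 40 0 0 0; 0 0 40 0 0 0; 0 0 20 0 0 0; 0 0 0 0 0 0'
python3 - <<'E'
from h import *
p=manip.get_image("scene")["pixels"]
cv2.imwrite('pics/i_scene.png',cv2.resize(p[170:320,330:530],None,fx=4,fy=4))
E
```

```text
time_s: 17.27
tcp_pos: [0.5859, 0.2547, 0.0906]
tcp_rot: [[0.007, 1.0, -0.002], [1.0, -0.007, -0.001], [-0.001, -0.002, -1.0]]
contact_force: [0.4, 0.3, -0.5]
width: 0.0295
```

View pics/i_scene.png

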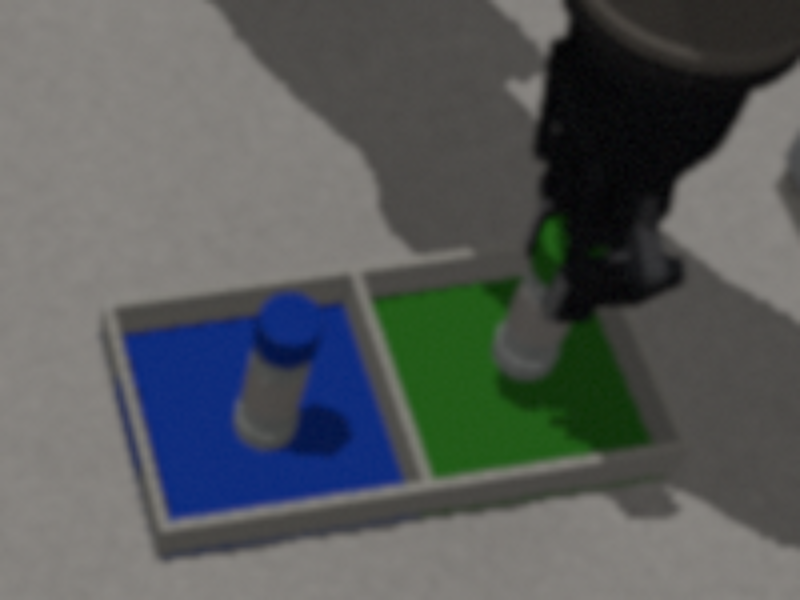

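The green tube is centred above the green floor (foot near crop pixel (527,360)) and the blue tube is still standing. Lowering.

```bash
python3 -m jog '0 0 10 0 0 0; 0 0 8 0 0 0; 0 0 4 0 0 0; 0 0 2 0 0 0; 0 0 0 0 0 0'; python3 -m jog '0 0 1 0 0 0; 0 0 0 0 0 0; 0 0 1 0 0 0; 0 0 0 0 0 0; 0 0 0 0 0 0'
```

```text
time_s: 17.95
tcp_pos: [0.5862, 0.2556, 0.0673]
tcp_rot: [[0.006, 1.0, -0.0], [1.0, -0.006, 0.0], [0.0, -0.0, -1.0]]
contact_force: [-0.5, -0.5, -0.7]
width: 0.0294
time_s: 18.58
tcp_pos: [0.5862, 0.2555, 0.0654]
tcp_rot: [[0.006, 1.0, 0.0], [1.0, -0.006, 0.0], [0.0, 0.0, -1.0]]
contact_force: [-0.2, -0.7, -0.9]
width: 0.0292
```

```bash
python3 -m jog '0 0 1 0 0 0; 0 0 0 0 0 0; 0 0 0 0 0 0'; python3 -m jog '0 0 1 0 0 0; 0 0 0 0 0 0; 0 0 0 0 0 0'
```

```text
time_s: 18.95
tcp_pos: [0.5861, 0.2555, 0.0643]
tcp_rot: [[0.006, 1.0, -0.0], [1.0, -0.006, 0.0], [0.0, -0.0, -1.0]]
contact_force: [0.4, 0.3, -0.4]
width: 0.0294
time_s: 19.32
tcp_pos: [0.5863, 0.2556, 0.0637]
tcp_rot: [[0.006, 1.0, 0.0], [1.0, -0.006, 0.0], [0.0, 0.0, -1.0]]
contact_force: [-1.6, -1.6, 4.9]
width: 0.0292
```

Contact is 4.9 N at the expected 0.0637. Releasing, then retreating.

```bash
python3 -m jog '0 0 0 0 0 0; 0 0 0 0 0 0; 0 0 0 0 0 0; 0 0 0 0 0 0' 60; python3 -m jog '0 0 -10 0 0 0; 0 0 -30 0 0 0; 0 0 -40 0 0 0; 0 0 -50 0 0 0; 0 0 -50 0 0 0' 85; python3 -m jog '40 0 0 0 0 0; 50 0 0 0 0 0; 50 0 0 0 0 0; 40 0 0 0 0 0; 0 0 0 0 0 0'
python3 - <<'E'
from h import *
np.set_printoptions(precision=4,suppress=True)
a=manip.get_image("top");b=manip.get_image("scene")
cv2.imwrite('pics/j_scene.png',b["pixels"]);cv2.imwrite('pics/j_top.png',a["pixels"])
E
```

```text
time_s: 19.82
tcp_pos: [0.5861, 0.2555, 0.0633]
tcp_rot: [[0.006, 1.0, -0.0], [1.0, -0.006, 0.0], [0.0, -0.0, -1.0]]
contact_force: [-0.2, 0.2, -0.5]
width: 0.0601
time_s: 20.45
tcp_pos: [0.5859, 0.2555, 0.2457]
tcp_rot: [[0.006, 1.0, 0.0], [1.0, -0.006, 0.0], [0.0, 0.0, -1.0]]
contact_force: [1.0, 0.1, -0.9]
width: 0.0852
time_s: 21.08
tcp_pos: [0.5853, 0.4393, 0.2436]
tcp_rot: [[0.002, 1.0, -0.001], [1.0, -0.002, 0.002], [0.002, -0.001, -1.0]]
contact_force: [-0.1, -0.9, -0.3]
width: 0.0849
```

View pics/j_scene.png

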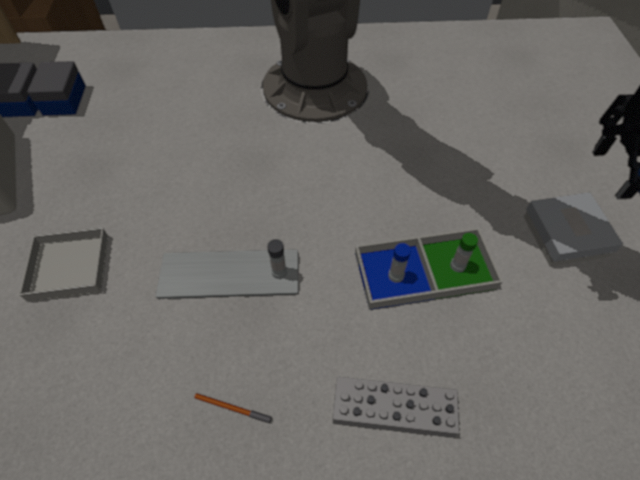

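View pics/j_top.png

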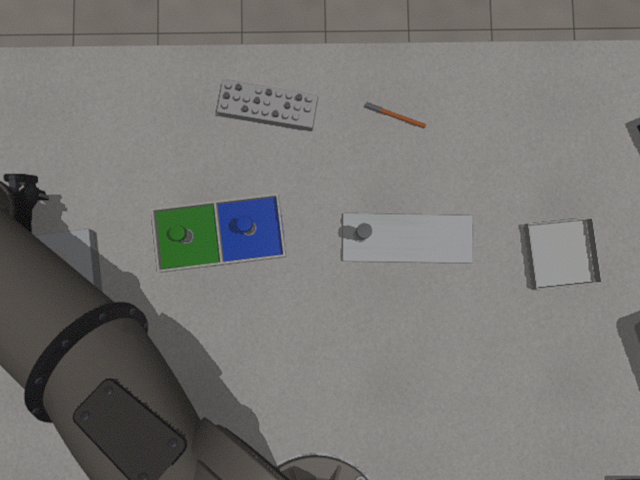

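Both tubes stand in their own halves: blue cap at scene pixel (401,252), green at (467,240). Grey hasn't moved: scene (276,247), top (363,231), and the gripper is well clear. Handing in.

```bash
python3 -c "
from rig import manip
print(manip.hand_in(), manip.get_obs()['time_s'])"
```

```text
the job is handed in; nothing more can be done
the job is handed in; nothing more can be done
```

I moved the blue-capped tube first, then the green-capped one, from the cooling plate into their matching box halves. Each was lowered until it touched the floor (4.0 N and 4.9 N, at the expected heights) and only then released.

The last scene and top pictures show both tubes upright in the correct halves. The grey tube is still in its place, and the open gripper is about 0.18 m past the green tube. The job took about 21 s, and the measured forces I saw stayed below 7 N. No check failed. The only disagreement was that the fixed cameras differed by up to 6 mm on the box floor position, which is small next to the clearance inside each half.

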